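Ready the compact printer

ROBOT

A 6-joint arm with a two-finger parallel gripper is mounted at the origin on a cart in front of the work surface, level with it; the furniture and walls round the work are solid. World frame = base frame: x ahead of the robot, y to its left, z up, the work surface at z = 0. Lengths are in m, angles in rad, forces in N, time in s.
With the tool pointing down it reaches from about 0.4 to 0.825 m from the base axis. Payload 7 kg.
Tool frame: the origin (TCP) lies at the very end of the fingers, on their centre line; the grasp point (between the pads) lies 19 mm behind it (arm.grip_point_offset is the distance from the TCP to the grasp point, in m); z points along the fingers, y is the line along which they close (so a half turn about z gives the same grasp; the last joint's range is limited). The gripper opens to 88 mm and grips with 3 to 60 N. Pads are 19 mm wide; open, the fingers measure 130 mm over their backs; the gripper's body (78 mm by 193 mm) begins 47 mm behind the grasp point.
Start: joints at [1.596, 0.359, 0.012, 0, -1.224, -0.288], TCP at [0.175, 0.652, 0.227] pointing down, gripper open.
Joint ranges: [-3.07, 3.07], [-1.43, 2.12], [-1.02, 1.25], [-3.03, 1.67], [-3.05, -0], [-3.03, 3.03]. Speed limits (rad/s): [2.39, 2.39, 3.01, 3.14, 3.14, 3.14].

INTERFACE

Orientations are given as [roll, pitch, yaw] about the fixed x, y, z axes, in that order (R = Rz(yaw) Ry(pitch) Rx(roll)).
In Python, from station import arm, cams gives the robot as it stands.
- The arm moves only by the shell command python3 -m handwheel 'ROWS' [FORCE]. ROWS is JSON, a list that holds one entry, the list of rows, each a list of 7 numbers: the shift along the tool's x, y, z normalised to -1 to 1, where 1 is 0.08 m, then the turn, a rotation vector about the tool's x, y, z normalised to -1 to 1, where 1 is 0.5 rad, then the closure in counts, from 0 (fully open) to 255 (shut). In form: [[[x, y, z, wx, wy, wz, hand], ...]]. A call has 1 to 5 rows; each row is the pose to reach, as a shift and turn from the pose commanded when the call began, along the tool's axes at that moment; what a row does not reach only later rows make up. A row lasts 1/8 s, in which the tool goes at most 62.5 mm and 10.7 degrees, less where a joint would pass 70% of its speed; a pose out of reach is approached as far as the arm can. A call with a number of a shift or a turn outside -1 to 1 is refused whole. A call with a gripper value outside its range is refused whole. The fingers move at their own pace and stop on an object; FORCE is the grip in N (left out, the last holds). Time passes only in rows, so rows that repeat a pose let the fingers close. It gives the time, the measured TCP pose, the force, the opening and the grip force at its end, in the units of the state.
- arm.get_state(): the state, without advancing time (a new reading comes with each control period).
- cams.grab_frame(name): name is "scene" or "top"; returns the picture (400x640x3 uint8, blue, green, red); there is no depth.
- cams.camera_info(name): a dict with "camera_matrix" (3x3 intrinsics, pixels), "R" (3x3) and "t" (3): a world point X has camera coordinates R X + t. Camera axes: x right, y down, z forward; pixel columns grow to the right and rows downward; lengths in m; the calibration is good to about 2 mm. A picture is of the moment at which its call begins. camera_info takes no time and is no camera call.
- arm.job_done(): hands the job in; it is judged then, once.
The state is a dict: "t": time; "q": joint angles; "qd": joint speeds; "joint_efforts": joint torques, N m; "eef_pos": TCP position; "ee_rot": TCP orientation; "force": force on the tool from outside, world axes, zero at the start; "moment": the same for the moment, N m; "width": finger opening in m; "gripper_force": force on a finger pad.
Only numpy, scipy, OpenCV 4.12 (cv2) and the standard library are available. Lean on these libraries where they do the work, as an engineer would, in place of code of your own. Each camera call takes 0.05 s, during which the arm holds its last target. There are 200 camera calls.

TASK

Get the little desk printer ready to print, using the fingertips only, with nothing gripped or lifted. First push the small carton that lies in front of the paper tray sideways along the desk, left or right, until it is well clear of the tray's path; then hook a fingertip behind the tray's orange lip and draw the tray fully out to its stop without forcing it; then press the green button on the printer and let it go. Leave everything else on the desk where it is.

Things in the scene. Friction and masses are not known exactly. Their poses are not given: they have to be found in the camera images.
- printer: compact white printer, grey lid, fixed to the desk; housing 130 deep (x) x 260 wide (y) x 60 high. Origin: on the desk, below the middle of the housing's front face; +x runs from front to rear (housing x 0 to 130), +y to the left as one faces its front, z up. A fixed white output tray, 124 wide with edge rails 15 high, sticks out in front to x = -90 mm; the sliding tray runs in it
- tray (a joint): the sliding tray, m: 0 = in, 0.100 = fully out at its stop; slides towards the printer's -x. A grey plate 106 wide, top 13 above the desk, with an upright orange lip across its front end, 90 wide, 5 thick, top 36 above the desk. Starts in or nearly in, moves against about 2 N of friction, stays where it is left
- lip (a point): middle of the rear face (towards the housing) of the orange lip, 24 above the desk; moves with the tray. With the tray in, this face stands 80 in front of the housing, with only the flat plate (its top 11 below this point) in between. Axes as the printer's
- start (a joint): the round green push button, 26 in diameter, in m: 0 = released, 0.006 = fully down; pressed straight down against a spring, fully down at about 4 N; it springs back
- start_top (a point): centre of the green button's top face, on the right front of the printer's lid
- carton: grey and white carton of staples, loose, 30 (x) x 52 (y) x 20 high, about 80 g; origin at the centre of its underside, z up. It starts flat on the desk just in front of the tray, blocking its path; it is clear when its centre is 85 mm or more from the tray's centre line (the printer's y = 0)
- notes: block of white sticky notes, 77 x 77 x 13, lying right of the work; a bystander to be left alone
- rubber: grey and white eraser, 20 x 44 x 12, lying in front of the printer's right half, just right of the tray; a bystander to be left alone
- memory_stick: black and grey USB stick, 17 x 38 x 9, lying on the rear left of the printer's lid; a bystander to be left alone
- mug: white mug, 92 x 127 x 95, left of the work; a bystander to be left alone
- mouse: black computer mouse, 116 x 59 x 38, at the left; a bystander to be left alone
- punch: black two-hole punch, 79 x 118 x 60, right of the printer; a bystander to be left alone
- stapler: black stapler, 144 x 39 x 54, at the right; a bystander to be left alone

How it is judged:
On the way, in this order (a step that is already met when the one before it is completed fails the run):
1. the carton lies clear to one side of the tray's path while the tray is still in ((y of carton in the frame of printer above 0.085 m or y of carton in the frame of printer below -0.085 m) and height (world z) of carton between -0.008 and 0.008 m and angle between carton's own z axis and vertical below 0.15 rad and value of joint tray below 0.03 m), for 0.2 s.
2. the tray is drawn fully out (value of joint tray above 0.09 m), for 0.2 s.
3. the green button is pressed (value of joint start above 0.004 m), for 0.05 s.
At the end, for the whole second after the job is handed in: tray out (joint over 0.090), button released (under 0.0015), carton flat and still on the desk (within 8 mm of its surface, tilt under 0.15 rad), its centre at least 85 mm left or right of the tray's centre line and within 0.40 m of the printer's origin (value of joint tray above 0.09 m and value of joint start below 0.0015 m and (y of carton in the frame of printer above 0.085 m or y of carton in the frame of printer below -0.085 m) and horizontal distance between carton and printer below 0.4 m and height (world z) of carton between -0.008 and 0.008 m and angle between carton's own z axis and vertical below 0.15 rad and linear speed of carton below 0.02 m/s); the robot touches nothing.
It fails at once if the carton is lifted off the desk or tipped over (height (world z) of carton above 0.012 m or angle between carton's own z axis and vertical above 0.4 rad).
It fails at once if the carton is squeezed or pressed with more than 15 N (contact force between the fingers and carton above 15 N).
It fails at once if the printer, its tray or its button is forced with more than 40 N (contact force between the fingers and printer above 40 N).
It fails at once if the button is pressed before the tray is out (value of joint start above 0.004 m and value of joint tray below 0.085 m).
It fails at once if something else on the desk is moved by more than 20 mm (distance of any of notes, rubber, memory_stick, mug, mouse, punch, stapler from where it was at the start of the episode above 0.02 m).
It also fails if it takes over 58 s, if anything falls off the work surface, if the arm or the gripper's body presses on something with over 40 N, if the wrist force passes 120 N, or if a joint passes its speed limit or range.

## Working session

There is one attempt and no reset: what is moved stays moved. The work goes in short steps, Python scripts to look and compute and a shell command to move; the robot and the scene stay as the last step left them, time stands still between calls to the robot, and variables do not carry over. Pictures are saved under pics/ and viewed, at most 10 in all, crops included, and the job is handed in when it is done.

```bash
mkdir -p pics; python3 - <<'E'
from station import arm,cams
import cv2
for n in("scene","top"):
    cv2.imwrite(f"pics/{n}0.png",cams.grab_frame(n))
    print(cams.camera_info(n))
s=arm.get_state();print(s)
E
```

```text
{'camera_matrix': array([[435.09187267,   0.        , 322.97184826],
       [  0.        , 435.09187267, 194.49307467],
       [  0.        ,   0.        ,   1.        ]]), 'R': array([[ 0.774147  , -0.6329063 , -0.01122679],
       [-0.43554465, -0.51970413, -0.73498876],
       [ 0.45934441,  0.57387911, -0.67798634]]), 't': array([-0.3457634 ,  0.37698903,  0.94445937])}
{'camera_matrix': array([[384.54985363,   0.        , 316.74781674],
       [  0.        , 384.54985363, 194.99742727],
       [  0.        ,   0.        ,   1.        ]]), 'R': array([[-0.0172309 , -0.99980325, -0.00982628],
       [-0.99824316,  0.01775956, -0.05652606],
       [ 0.05668944,  0.00883502, -0.99835277]]), 't': array([0.15996248, 0.54621012, 1.16642788])}
{'t': 0.1, 'q': array([ 1.59606415e+00,  3.59297203e-01,  1.11973606e-02, -2.93344532e-04,
       -1.22407612e+00, -2.88103500e-01]), 'qd': array([ 5.26453432e-04, -1.44212396e-03,  2.56502934e-03,  2.31345314e-04,
        9.47101379e-05,  1.11184109e-04]), 'joint_efforts': array([-1.14977578e-03, -5.84166741e+01,  2.93750274e+01,  7.01546699e+00,
        1.01659991e-02, -5.35720562e-05]), 'eef_pos': array([0.17529337, 0.6514229 , 0.22575119]), 'ee_rot': array([ 3.14019152e+00, -1.27619904e-04, -2.62935465e-01]), 'force': array([ 0.28537711,  0.18899512, -0.69927955]), 'moment': array([-0.01146663, -0.06862152, -0.04846745]), 'gripper_force': 0.0, 'width': 0.08762866639233756}
```

View pics/top0.png

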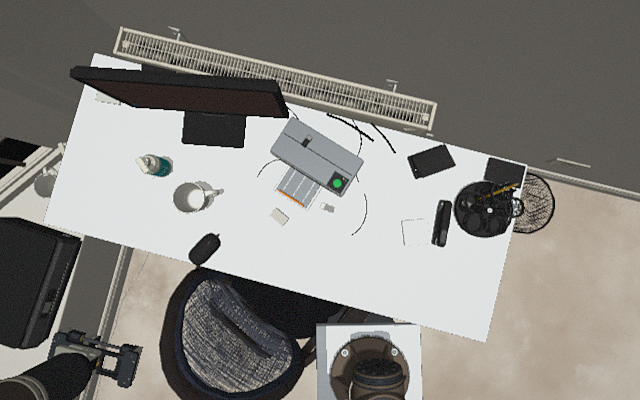

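View pics/scene0.png

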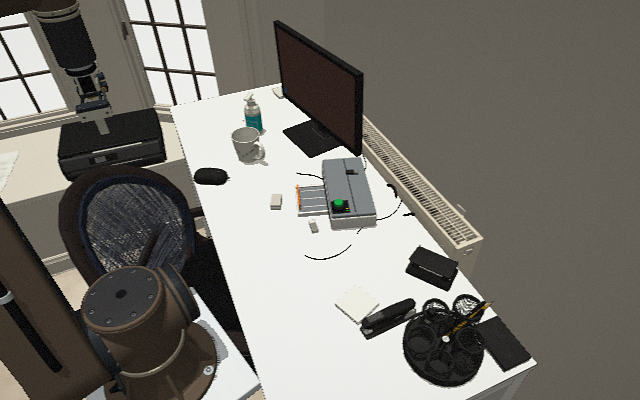

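The views show the printer at about (318,158) in the top image, the orange lip at about (290,198), the carton at (280,216), the eraser at (328,207) and the button at (337,183). I'll enlarge both.

```bash
python3 - <<'E'
import cv2
t=cv2.imread("pics/top0.png")[110:235,250:380]; s=cv2.imread("pics/scene0.png")[145:245,260:390]
cv2.imwrite("pics/tc.png",cv2.resize(t,None,fx=4.6,fy=4.6,interpolation=cv2.INTER_CUBIC))
cv2.imwrite("pics/sc.png",cv2.resize(s,None,fx=6,fy=6,interpolation=cv2.INTER_CUBIC))
E
```

```text
(no output)
```

View pics/tc.png

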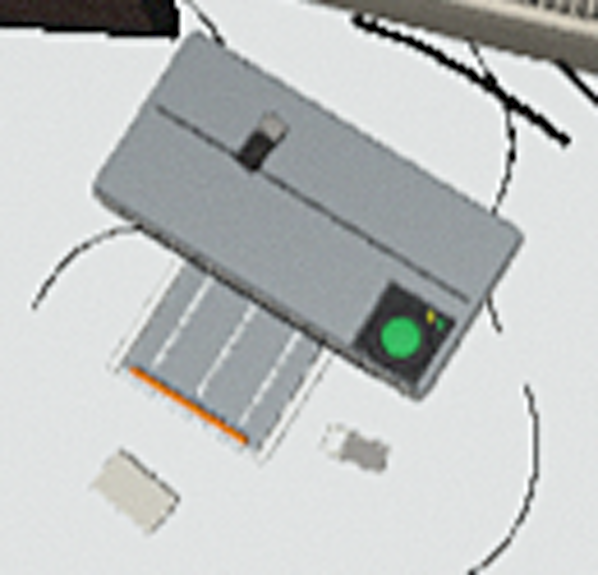

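View pics/sc.png

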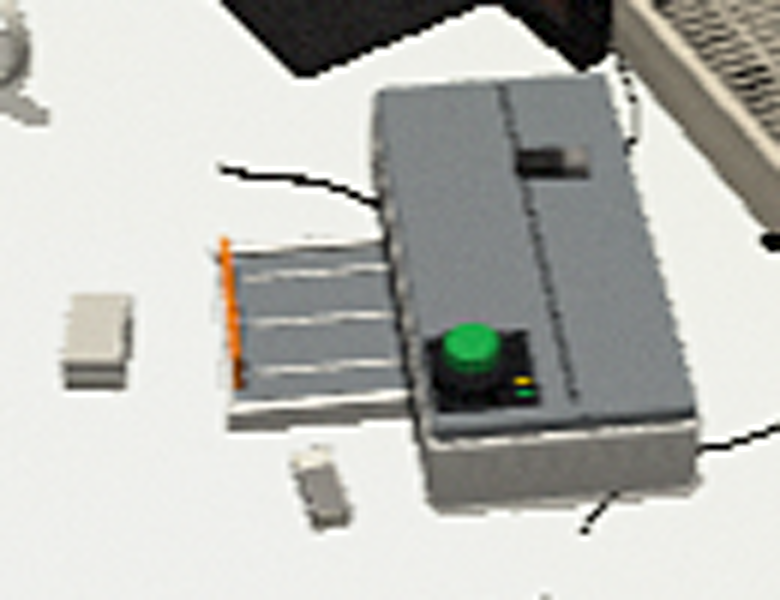

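The enlarged crops show the lid corners, the lip ends at (132,368) and (247,441), the carton top centred near (136,490) and the button at (402,337), all in top-crop pixels.

```bash
cat > h.py <<'E'
import numpy as np
from station import arm,cams
def ray(n,u,v):
    c=cams.camera_info(n);R=c["R"];o=-R.T@c["t"]
    return o,R.T@np.linalg.solve(c["camera_matrix"],[u,v,1])
def onz(n,u,v,z):
    o,d=ray(n,u,v);return o+d*(z-o[2])/d[2]
def tri(a,b):
    A=[];B=[]
    for o,d in(a,b):
        d=d/np.linalg.norm(d);P=np.eye(3)-np.outer(d,d);A.append(P);B.append(P@o)
    return np.linalg.lstsq(np.vstack(A),np.hstack(B),rcond=None)[0]
tc=lambda u,v,z:onz("top",250+u/4.6-.4,110+v/4.6-.4,z)
sc=lambda u,v,z:onz("scene",260+u/6-.4,145+v/6-.4,z)
E
python3 - <<'E'
from h import *
np.set_printoptions(precision=4,suppress=True)
FL,FR,RR,RL=[tc(*p,.06) for p in((95,190),(423,400),(523,237),(193,33))]
d=(FL-FR)+(RL-RR);yaw=np.arctan2(-d[0],d[1])
C=(FL+FR+RR+RL)/4
ex=np.array([np.cos(yaw),np.sin(yaw),0]);ey=np.array([-ex[1],ex[0],0])
O=C-.065*ex;O[2]=0
print("yaw",yaw,"O",O,np.linalg.norm(FL-FR),np.linalg.norm(RL-FL))
def P(X):return np.array([(X-O)@ex,(X-O)@ey,X[2]])
b=tri(ray("top",250+402/4.6-.4,110+337/4.6-.4),ray("scene",260+472/6-.4,145+342/6-.4))
print("button",b,P(b))
print("lip",*[P(x) for x in(tc(132,368,.036),tc(247,441,.036),sc(225,238,.036),sc(236,370,.036))])
for n,L in(("carton",[tc(*p,.02) for p in((122,450),(180,497),(150,530),(92,485))]),("cartonS",[sc(*p,.02) for p in((72,293),(132,294),(126,362),(63,362))]),
 ("rubber",[tc(*p,.012) for p in((335,425),(388,447),(378,470),(322,440))])):
    print(n,np.mean(L,0),*[P(x)[:2] for x in L],P(np.mean(L,0)))
print("scene lidFL,FR",P(sc(378,92,.06)),P(sc(428,437,.06)),P(sc(697,412,.06)))
E
```

```text
yaw -0.5831812198131132 O [0.6079 0.1844 0.    ] 0.25231458620672004 0.12090599155086236
button [0.5787 0.091  0.079 ] [ 0.0271 -0.0941  0.079 ]
lip [-0.0799  0.0455  0.036 ] [-0.0798 -0.0443  0.036 ] [-0.083  0.041  0.036] [-0.0834 -0.0559  0.036 ]
carton [0.4857 0.2664 0.02  ] [-0.1295  0.0236] [-0.1351 -0.0259] [-0.1642 -0.0209] [-0.1598  0.0279] [-0.1472  0.0012  0.02  ]
cartonS [0.4823 0.266  0.02  ] [-0.1624  0.0259] [-0.1322  0.0217] [-0.1367 -0.0276] [-0.1677 -0.0241] [-0.1498 -0.001   0.02  ]
rubber [0.5133 0.1196 0.012 ] [-0.0392 -0.0871] [-0.0326 -0.1249] [-0.0492 -0.1275] [-0.0523 -0.0851] [-0.0433 -0.1062  0.012 ]
scene lidFL,FR [0.0037 0.1209 0.06  ] [ 0.0006 -0.1344  0.06  ] [ 0.1253 -0.1324  0.06  ]
```

```bash
cat >> h.py <<'E'
def where():
    s=arm.get_state();d=s["eef_pos"]-[.6079,.1844,0];c,q=.8347,-.5507
    print("t %.2f printer-frame x %.4f y %.4f z %.4f"%(s["t"],c*d[0]+q*d[1],-q*d[0]+c*d[1],d[2]),"rot",np.round(s["ee_rot"],3),"F",np.round(s["force"],1),"w",round(s["width"],3))
E
python3 -m handwheel '[[[0.3,0,0,0,0,0.32,255],[0.6,0,0,0,0,0.64,255],[0.6,0,0,0,0,0.64,255]]]' 10
python3 -m handwheel '[[[0.75,0.2,0,0,0,0,255],[1,0.2,0,0,0,0,255]]]'
python3 -m handwheel '[[[0.75,0.2,0,0,0,0,255],[1,0.2,0,0,0,0,255]]]'
python3 -m handwheel '[[[0.75,0.2,0,0,0,0,255],[1,0.2,0,0,0,0,255],[1,0.2,0,0,0,0,255]]]'
python3 -c "from h import *;where()"
```

```text
t: 0.48
eef_pos: [0.2229, 0.6386, 0.226]
ee_rot: [3.141, -0.001, -0.586]
force: [-0.1, 0.3, -0.7]
width: 0.0629
gripper_force: 0.0
t: 0.72
eef_pos: [0.2805, 0.58, 0.2266]
ee_rot: [3.141, -0.0, -0.582]
force: [-0.5, 0.4, 0.2]
width: 0.0429
gripper_force: 0.0
t: 0.98
eef_pos: [0.3388, 0.5227, 0.2268]
ee_rot: [3.142, 0.0, -0.583]
force: [0.3, 0.7, 0.3]
width: 0.0237
gripper_force: 0.0
t: 1.35
eef_pos: [0.3965, 0.467, 0.2265]
ee_rot: [-3.141, 0.0, -0.584]
force: [-0.1, 0.3, 0.1]
width: 0.0004
gripper_force: 0.0
t 1.35 printer-frame x -0.3321 y 0.1195 z 0.2265 rot [-3.141  0.    -0.584] F [-0.1  0.3  0.1] w 0.0
```

```bash
python3 -m handwheel '[[[0.5,0.2,0.2,0,0,0,255],[1,0.3,0.4,0,0,0,255]]]'
python3 -m handwheel '[[[0.5,0.2,0.4,0,0,0,255],[1,0.3,0.8,0,0,0,255]]]'
python3 -m handwheel '[[[0.3,0.08,0.3,0,0,0,255],[0.3,0.08,0.5,0,0,0,255],[0.3,0.08,0.5,0,0,0,255]]]'
python3 - <<'E'
from h import *
import cv2
where()
t=cams.grab_frame("scene")[125:265,230:400]
cv2.imwrite("pics/s1.png",cv2.resize(t,None,fx=4,fy=4,interpolation=cv2.INTER_CUBIC))
E
```

```text
t: 1.6
eef_pos: [0.4489, 0.4039, 0.1943]
ee_rot: [-3.141, 0.0, -0.58]
force: [1.0, 0.7, 1.0]
width: 0.0005
gripper_force: 0.0
t: 1.85
eef_pos: [0.503, 0.3396, 0.1299]
ee_rot: [-3.141, 0.0, -0.581]
force: [0.8, 1.3, 0.0]
width: 0.0008
gripper_force: 0.0
t: 2.22
eef_pos: [0.5184, 0.3211, 0.0893]
ee_rot: [3.139, 0.0, -0.582]
force: [0.5, 0.3, 0.6]
width: 0.0003
gripper_force: 0.0
t 2.23 printer-frame x -0.1500 y 0.0648 z 0.0893 rot [ 3.139  0.    -0.582] F [0.5 0.3 0.6] w 0.0
```

View pics/s1.png

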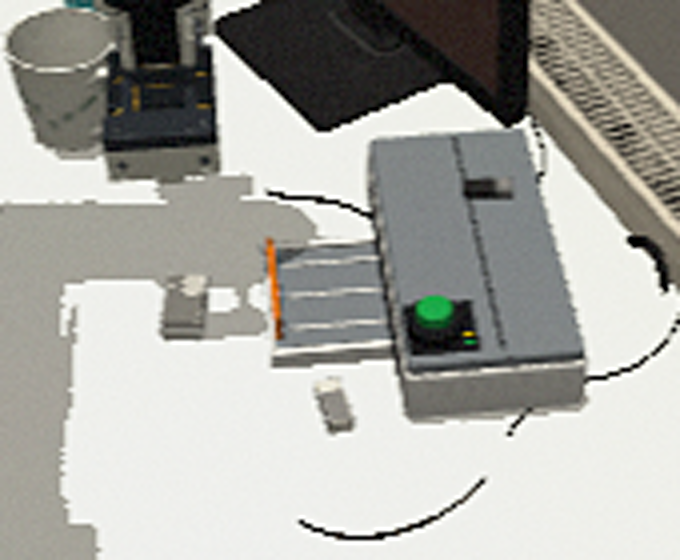

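The scene crop shows the grey gripper block near (160,150), close in front of the mug. The carton is at (185,305) and hasn't moved. I'll project the fingers and measure the clearance to the mug.

```bash
python3 - <<'E'
from h import *
import cv2
c=cams.camera_info("scene")
def pr(X):
    p=c["camera_matrix"]@(c["R"]@X+c["t"]);return np.round(p[:2]/p[2],0)
e=arm.get_state()["eef_pos"]
for h in(0,.02,.066):
    q=pr(e+[0,0,h]);print(h,q,(q-[230,125])*4)
O=np.array([.6079,.1844,0]);ex=np.array([.8347,-.5507,0]);ey=np.array([.5507,.8347,0])
for u,v,z in((222,188,.05),(222,195,.05),(217,202,.05),(193,198,.095),(175,198,.095),(211,195,.095)):
    X=onz("top",u,v,z);print((u,v),(X-O)@ex,(X-O)@ey)
t=cv2.imread("pics/top0.png")[150:250,150:310]
cv2.imwrite("pics/t2.png",cv2.resize(np.hstack([t]),None,fx=4,fy=4,interpolation=cv2.INTER_CUBIC))
t=cams.grab_frame("top")[150:250,150:310]
a=cv2.imread("pics/t2.png");b=cv2.resize(t,None,fx=4,fy=4,interpolation=cv2.INTER_CUBIC)
cv2.imwrite("pics/t2.png",cv2.resize(np.vstack([a,b]),None,fx=.74,fy=.74))
E
```

```text
0 [273. 167.] [172. 168.]
0.02 [273. 162.] [172. 148.]
0.066 [271. 149.] [164.  96.]
(222, 188) -0.16637436276392825 0.18892967825037976
(222, 195) -0.18395826592015713 0.17741093667010668
(217, 202) -0.20954321083909241 0.17857776357427413
(193, 198) -0.23197083783006828 0.23218203219696312
(175, 198) -0.25983270537927056 0.27608475375882324
(211, 195) -0.19691058009607285 0.19306897696589218
```

View pics/t2.png

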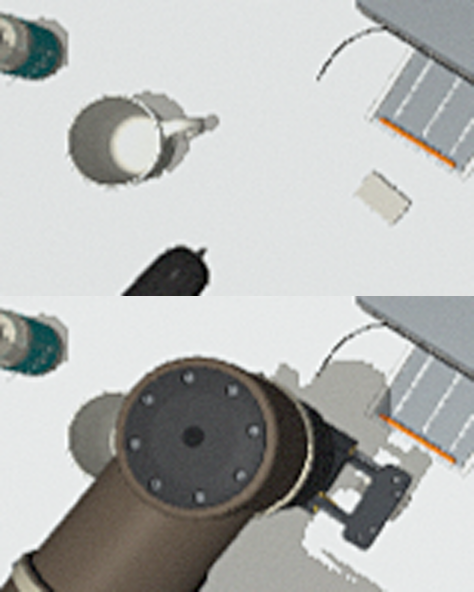

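```bash
python3 -m handwheel '[[[0.02,0.08,0.3,0,0,0,255],[0.02,0.08,0.7,0,0,0,255],[0.02,0.08,0.99,0,0,0,255],[0.02,0.08,0.99,0,0,0,255]]]'
python3 -m handwheel '[[[0,0.06,0,0,0,0,255],[0,0.12,0,0,0,0,255],[0,0.18,0,0,0,0,255],[0,0.24,0,0,0,0,255],[0,0.3,0,0,0,0,255]]]'
python3 -c "from h import *;where()"
```

```text
t: 2.82
eef_pos: [0.5164, 0.3147, 0.0109]
ee_rot: [3.14, 0.0, -0.582]
force: [0.3, 0.7, -0.0]
width: 0.0003
gripper_force: 0.0
t: 3.45
eef_pos: [0.5041, 0.2942, 0.0117]
ee_rot: [-3.141, -0.0, -0.583]
force: [1.0, 0.7, 0.7]
width: 0.0005
gripper_force: 0.5
t 3.45 printer-frame x -0.1471 y 0.0345 z 0.0117 rot [-3.141 -0.    -0.583] F [1.  0.7 0.7] w 0.0
```

```bash
python3 -m handwheel '[[[0,0.08,0.03,0,0,0,255],[0,0.16,0.04,0,0,0,255],[0,0.24,0.04,0,0,0,255],[0,0.32,0.04,0,0,0,255],[0,0.4,0.04,0,0,0,255]]]'
python3 -m handwheel '[[[0,0.08,0,0,0,0,255],[0,0.16,0,0,0,0,255],[0,0.24,0,0,0,0,255],[0,0.32,0,0,0,0,255],[0,0.4,0,0,0,0,255]]]'
python3 - <<'E'
from h import *
import cv2
where()
t=cams.grab_frame("scene")[125:265,230:400]
cv2.imwrite("pics/s2.png",cv2.resize(t,None,fx=4,fy=4,interpolation=cv2.INTER_CUBIC))
E
```

```text
t: 4.08
eef_pos: [0.4859, 0.2669, 0.008]
ee_rot: [3.141, 0.0, -0.583]
force: [0.0, 0.6, 0.0]
width: 0.0009
gripper_force: 0.2
t: 4.7
eef_pos: [0.4685, 0.2404, 0.0082]
ee_rot: [-3.142, -0.0, -0.583]
force: [-0.7, 1.3, 0.3]
width: 0.0003
gripper_force: 0.2
t 4.70 printer-frame x -0.1472 y -0.0300 z 0.0082 rot [-3.142 -0.    -0.583] F [-0.7  1.3  0.3] w 0.0
```

View pics/s2.png

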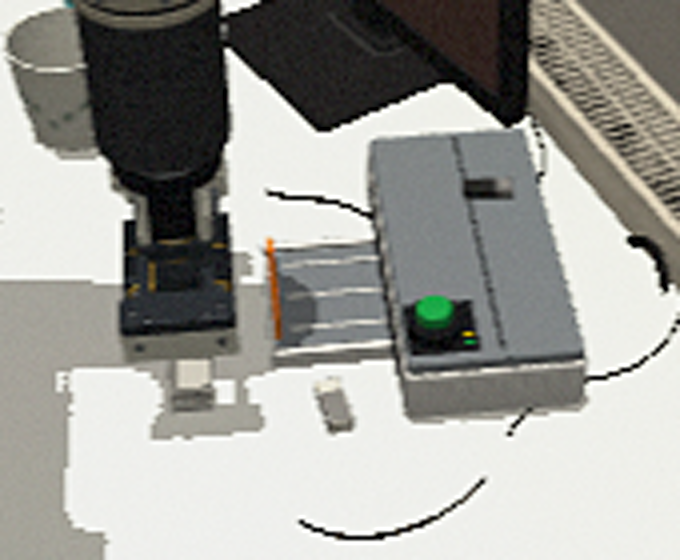

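The carton is moving ahead of the fingers, with its front end at about (193,408). I'll keep pushing, then back off and measure it.

```bash
python3 -m handwheel '[[[0,0.08,0,0,0,0,255],[0,0.16,0,0,0,0,255],[0,0.24,0,0,0,0,255],[0,0.32,0,0,0,0,255],[0,0.4,0,0,0,0,255]]]'
python3 -m handwheel '[[[0,0.06,0,0,0,0,255],[0,0.12,0,0,0,0,255],[0,0.12,0,0,0,0,255]]]'
python3 -m handwheel '[[[0,-0.2,0,0,0,0,255],[0,-0.4,-0.2,0,0,0,255],[0,-0.4,-0.8,0,0,0,255],[0,-0.4,-1,0,0,0,255]]]'
python3 - <<'E'
from h import *
import cv2
where()
t=cams.grab_frame("scene")[125:265,230:400]
cv2.imwrite("pics/s3.png",cv2.resize(t,None,fx=4,fy=4,interpolation=cv2.INTER_CUBIC))
E
```

```text
t: 5.38
eef_pos: [0.4511, 0.2139, 0.0083]
ee_rot: [-3.141, -0.0, -0.583]
force: [1.2, 1.0, 1.3]
width: 0.0006
gripper_force: 0.7
t: 5.75
eef_pos: [0.4453, 0.2054, 0.0081]
ee_rot: [3.141, 0.0, -0.583]
force: [-0.4, 0.1, -0.7]
width: 0.0003
gripper_force: 0.0
t: 6.25
eef_pos: [0.4651, 0.2346, 0.0906]
ee_rot: [-3.138, -0.001, -0.582]
force: [0.2, 0.4, 0.2]
width: 0.0004
gripper_force: 0.0
t 6.25 printer-frame x -0.1468 y -0.0367 z 0.0906 rot [-3.138e+00 -1.000e-03 -5.820e-01] F [0.2 0.4 0.2] w 0.0
```

View pics/s3.png

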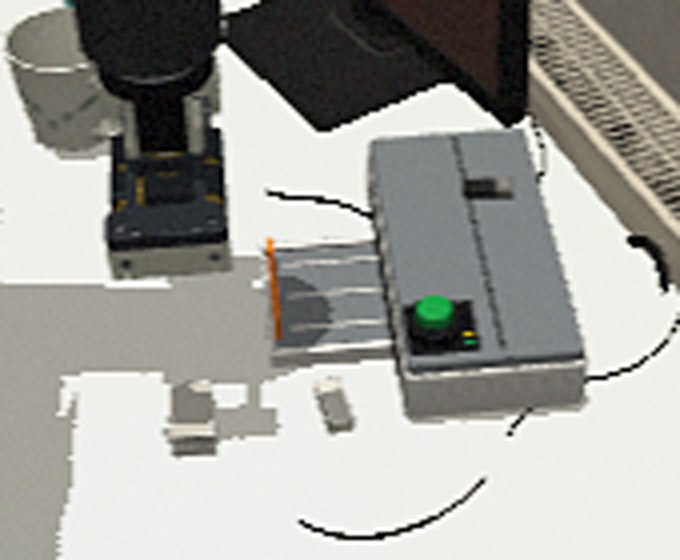

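The carton now lies with its top corners at about (172,383), (213,383), (214,438) and (170,432) in the crop, and the tray is still in.

```bash
python3 - <<'E'
from h import *
O=np.array([.6079,.1844,0]);ex=np.array([.8347,-.5507,0]);ey=np.array([.5507,.8347,0])
for u,v,z in((172,383,.02),(213,383,.02),(214,438,.02),(170,432,.02),(172,455,0),(215,453,0)):
    X=onz("scene",230+u/4,125+v/4,z)-O;print(round(X@ex,4),round(X@ey,4))
E
python3 -m handwheel '[[[0.3,-0.2,0,0,0,0,255],[0.65,-0.46,0,0,0,0,255],[1,-0.46,0,0,0,0,255],[1,-0.46,0,0,0,0,255]]]'
python3 -m handwheel '[[[0.15,0,0,0,0,0,255],[0.15,0,0.3,0,0,0,255],[0.15,0,0.6,0,0,0,255],[0.15,0,0.6,0,0,0,255]]]'
python3 -c "from h import *;where()"
```

```text
-0.1603 -0.0901
-0.1312 -0.0934
-0.1324 -0.1461
-0.1625 -0.1371
-0.1629 -0.1405
-0.133 -0.142
t: 6.8
eef_pos: [0.5518, 0.219, 0.087]
ee_rot: [3.14, 0.0, -0.585]
force: [-1.1, 0.1, -0.1]
width: 0.0004
gripper_force: 0.0
t: 7.3
eef_pos: [0.5593, 0.2122, 0.0385]
ee_rot: [3.138, 0.001, -0.583]
force: [0.4, -0.4, 0.2]
width: 0.0005
gripper_force: 0.0
t 7.30 printer-frame x -0.0559 y -0.0036 z 0.0385 rot [ 3.138e+00  1.000e-03 -5.830e-01] F [ 0.4 -0.4  0.2] w 0.0
```

The carton's centre is at y ≈ -0.116 in the printer frame, so it is clear. Next I'll lower the fingers behind the lip and pull.

```bash
python3 -m handwheel '[[[0,0,0.12,0,0,0,255],[0,0,0.22,0,0,0,255],[0,0,0.22,0,0,0,255]]]'
python3 -m handwheel '[[[-0.06,0,0,0,0,0,255],[-0.12,0,0,0,0,0,255],[-0.18,0,0,0,0,0,255],[-0.24,0,0,0,0,0,255],[-0.3,0,0,0,0,0,255]]]'
python3 -m handwheel '[[[-0.06,0,0,0,0,0,255],[-0.12,0,0,0,0,0,255],[-0.18,0,0,0,0,0,255],[-0.24,0,0,0,0,0,255],[-0.3,0,0,0,0,0,255]]]'
python3 -c "from h import *;where()"
```

```text
t: 7.68
eef_pos: [0.5603, 0.2127, 0.0222]
ee_rot: [3.141, 0.0, -0.583]
force: [-0.2, -0.1, 0.6]
width: 0.0008
gripper_force: 0.0
t: 8.3
eef_pos: [0.5404, 0.2262, 0.0228]
ee_rot: [-3.141, -0.0, -0.583]
force: [1.7, -2.6, 2.0]
width: 0.0004
gripper_force: 1.2
t: 8.93
eef_pos: [0.5202, 0.2395, 0.0226]
ee_rot: [-3.142, -0.0, -0.583]
force: [1.7, -0.6, 2.1]
width: 0.0005
gripper_force: 1.2
t 8.93 printer-frame x -0.1035 y -0.0023 z 0.0226 rot [-3.142 -0.    -0.583] F [ 1.7 -0.6  2.1] w 0.001
```

```bash
python3 -m handwheel '[[[-0.06,0,0,0,0,0,255],[-0.12,0,0,0,0,0,255],[-0.18,0,0,0,0,0,255],[-0.24,0,0,0,0,0,255],[-0.3,0,0,0,0,0,255]]]'
python3 -m handwheel '[[[-0.06,0,0,0,0,0,255],[-0.12,0,0,0,0,0,255],[-0.18,0,0,0,0,0,255],[-0.24,0,0,0,0,0,255],[-0.3,0,0,0,0,0,255]]]'
python3 -m handwheel '[[[-0.03,0,0,0,0,0,255],[-0.06,0,0,0,0,0,255],[-0.09,0,0,0,0,0,255],[-0.12,0,0,0,0,0,255],[-0.15,0,0,0,0,0,255]]]'
python3 -c "from h import *;where()"
```

```text
t: 9.55
eef_pos: [0.5002, 0.2527, 0.0226]
ee_rot: [3.142, -0.0, -0.583]
force: [2.1, -1.0, 1.6]
width: 0.0005
gripper_force: 1.2
t: 10.18
eef_pos: [0.48, 0.2658, 0.0225]
ee_rot: [3.141, 0.0, -0.583]
force: [1.3, -1.5, 1.8]
width: 0.0008
gripper_force: 1.2
t: 10.8
eef_pos: [0.4702, 0.2722, 0.0225]
ee_rot: [3.141, 0.0, -0.583]
force: [1.5, -2.8, 0.6]
width: 0.0003
gripper_force: 1.1
t 10.80 printer-frame x -0.1633 y -0.0025 z 0.0225 rot [ 3.141  0.    -0.583] F [ 1.5 -2.8  0.6] w 0.0
```

Near the stop now, so I'll go in 1 mm steps and watch the force.

```bash
python3 -m handwheel '[[[-0.013,0,0,0,0,0,255],[-0.026,0,0,0,0,0,255],[-0.04,0,0,0,0,0,255],[-0.05,0,0,0,0,0,255]]]'
python3 -m handwheel '[[[-0.013,0,0,0,0,0,255],[-0.026,0,0,0,0,0,255],[-0.026,0,0,0,0,0,255]]]'
python3 -c "from h import *;where()"
```

```text
t: 11.3
eef_pos: [0.468, 0.2737, 0.0226]
ee_rot: [3.141, -0.002, -0.582]
force: [13.0, -10.3, -3.1]
width: 0.0006
gripper_force: 8.0
t: 11.68
eef_pos: [0.4678, 0.2738, 0.0226]
ee_rot: [3.141, -0.003, -0.582]
force: [21.3, -14.4, -5.6]
width: 0.0004
gripper_force: 13.1
t 11.68 printer-frame x -0.1662 y -0.0025 z 0.0226 rot [ 3.141e+00 -3.000e-03 -5.820e-01] F [ 21.3 -14.4  -5.6] w 0.0
```

Stop reached at about 25 N. I'll back off, lift and go to the button.

```bash
python3 -m handwheel '[[[0.08,0,0,0,0,0,255],[0.25,0,0,0,0,0,255],[0.25,0,-0.5,0,0,0,255],[0.25,0,-1,0,0,0,255]]]'
python3 -m handwheel '[[[0,0,-0.5,0,0,0,255],[0.5,0.4,-0.5,0,0,0,255],[1,0.6,-0.5,0,0,0,255]]]'
python3 -m handwheel '[[[0.5,0.3,0,0,0,0,255],[1,0.54,0,0,0,0,255],[1,0.54,0,0,0,0,255]]]'
python3 - <<'E'
from h import *
import cv2
where()
t=cams.grab_frame("scene")[125:265,230:400]
cv2.imwrite("pics/s4.png",cv2.resize(t,None,fx=4,fy=4,interpolation=cv2.INTER_CUBIC))
E
```

```text
t: 12.18
eef_pos: [0.4821, 0.2643, 0.1031]
ee_rot: [3.14, 0.0, -0.583]
force: [0.7, 0.3, 0.2]
width: 0.0007
gripper_force: 0.0
t: 12.55
eef_pos: [0.5226, 0.1799, 0.1436]
ee_rot: [-3.139, 0.0, -0.581]
force: [0.7, 0.6, 0.8]
width: 0.0006
gripper_force: 0.0
t: 12.92
eef_pos: [0.5665, 0.0981, 0.1423]
ee_rot: [3.142, 0.0, -0.586]
force: [-0.2, -0.3, 0.9]
width: 0.0003
gripper_force: 0.0
t 12.93 printer-frame x 0.0129 y -0.0948 z 0.1423 rot [ 3.142  0.    -0.586] F [-0.2 -0.3  0.9] w 0.0
```

View pics/s4.png

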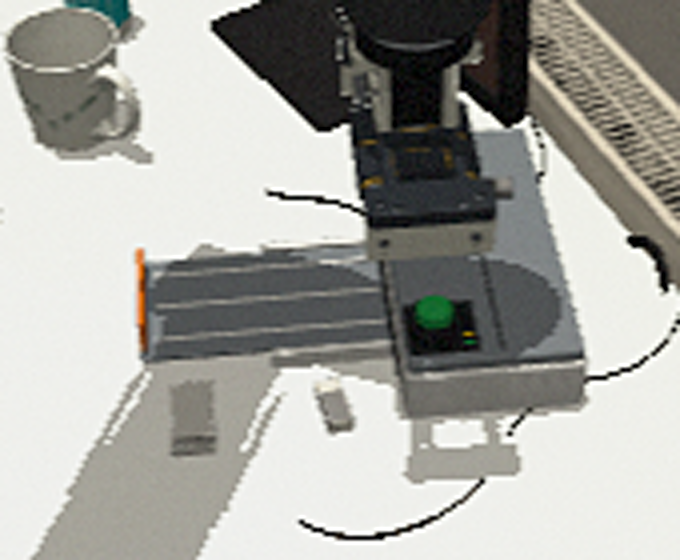

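The tray is fully out and the carton is clear of it, with the mug, eraser and memory stick unmoved. Now the button.

```bash
python3 -m handwheel '[[[0.17,0,0.1,0,0,0,255],[0.17,0,0.4,0,0,0,255],[0.17,0,0.68,0,0,0,255],[0.17,0,0.68,0,0,0,255]]]'
python3 -m handwheel '[[[0,0,0.02,0,0,0,255],[0,0,0.04,0,0,0,255],[0,0,0.06,0,0,0,255],[0,0,0.08,0,0,0,255],[0,0,0.1,0,0,0,255]]]'
python3 -c "from h import *;where()"
```

```text
t: 13.48
eef_pos: [0.5756, 0.093, 0.0862]
ee_rot: [3.138, 0.002, -0.582]
force: [0.2, -0.7, 0.1]
width: 0.0003
gripper_force: 0.0
t: 14.1
eef_pos: [0.5769, 0.093, 0.0804]
ee_rot: [-3.141, -0.0, -0.583]
force: [-0.6, -0.4, 1.8]
width: 0.0003
gripper_force: 1.0
t 14.10 printer-frame x 0.0245 y -0.0933 z 0.0804 rot [-3.141 -0.    -0.583] F [-0.6 -0.4  1.8] w 0.0
```

```bash
python3 -m handwheel '[[[0,0,0.015,0,0,0,255],[0,0,0.03,0,0,0,255],[0,0,0.045,0,0,0,255],[0,0,0.06,0,0,0,255],[0,0,0.06,0,0,0,255]]]'
python3 -c "from h import *;where()"
```

```text
t: 14.72
eef_pos: [0.5769, 0.093, 0.0762]
ee_rot: [-3.141, -0.001, -0.582]
force: [-3.3, 0.0, 9.9]
width: 0.0005
gripper_force: 4.9
t 14.72 printer-frame x 0.0245 y -0.0933 z 0.0762 rot [-3.141e+00 -1.000e-03 -5.820e-01] F [-3.3  0.   9.9] w 0.0
```

10 N is well past the 4 N bottom-out, so the button is fully down. Now I'll release it and retreat.

```bash
python3 -m handwheel '[[[0,0,-0.1,0,0,0,255],[0,0,-0.4,0,0,0,255],[0,0,-0.8,0,0,0,255],[0,0,-1,0,0,0,255],[0,0,-1,0,0,0,255]]]'
python3 - <<'E'
from h import *
import cv2
where()
t=cams.grab_frame("scene")[125:265,230:400]
cv2.imwrite("pics/s5.png",cv2.resize(t,None,fx=4,fy=4,interpolation=cv2.INTER_CUBIC))
E
```

```text
t: 15.35
eef_pos: [0.5771, 0.0932, 0.1562]
ee_rot: [-3.14, -0.001, -0.583]
force: [-0.2, 0.5, 0.5]
width: 0.0004
gripper_force: 0.0
t 15.35 printer-frame x 0.0246 y -0.0931 z 0.1562 rot [-3.14e+00 -1.00e-03 -5.83e-01] F [-0.2  0.5  0.5] w 0.0
```

View pics/s5.png

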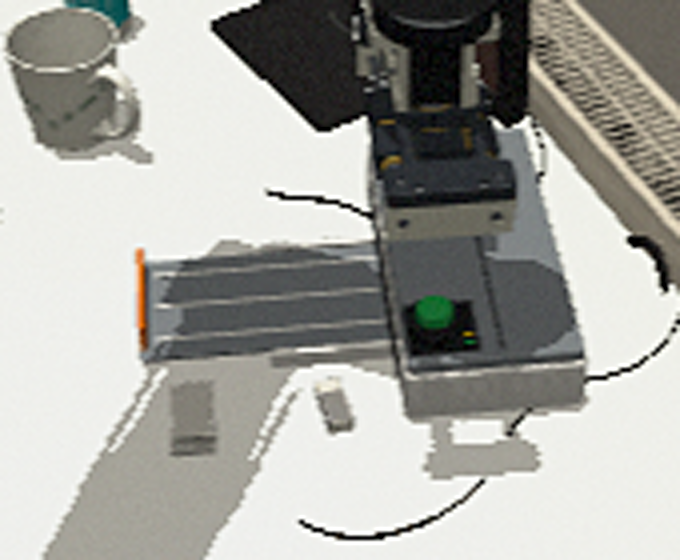

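The tray is out with its lip at (142,300), the button at (435,312) is back up, and the carton at (193,420) is clear. The arm is touching nothing.

```bash
python3 -c "from station import arm;print(arm.job_done())"
```

```text
the job is handed in; nothing more can be done
None
```

I handed the job in: the carton is pushed clear to the right (centre about 116 mm off the tray's centre line), the tray is out at its stop, and the button was pressed and released; the hand-in returned no verdict.

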